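Clamp a sample box on the shaker to the set force

TASK

Stand the long, low lidded sample box on the bed of the screw clamp on the shaker, squarely between the jaws and centred across them, pushed back against the fixed stop. Then wind the crank clockwise until the sprung indicator tab pops out of the side of the moving jaw, and stop there: no more than a quarter of a turn further, or the box cracks. Let go, with the box still tight in the clamp and all the other things left where they are.

Things in the scene. Friction and masses are not known exactly. Their poses are not given: they have to be found in the camera images.
- box: The sample box to clamp, the longer and lower of the two boxes with salmon lids: lid 64 mm (its x) by 104 mm (its y), 12 mm thick, top 48 mm above the underside; below it the clear body, 58 by 98 mm, has upright walls. About 0.24 kg; the lid is fast on it. Origin: centre of the underside, z up. Starts upright on the bench; either end may go to the stop.
- seat (a point): Middle of the fixed stop's face, at the level of the clamp's flat grey bed (110 mm above the bench, 70 mm wide), on which the box stands. y points along the clamp from the crank end to the stop, x across it, z up. Stop 66 mm wide, 32 mm high. A box that is home has its end on this face: its origin lies at x 0, y -49 mm, z 0 here, with 6 to 20 mm free between it and the opened pad.
- jaw: Moving jaw, a dark steel block 56 mm wide, 50 long (y), 34 high, driven along the bed to the stop. Origin: middle of its underside; axes as seat. Its pad floats ahead of it on a spring of 10 N/mm; the free pad's face is 43 to 52 mm ahead (+y) of the origin, which differs from clamp to clamp and cannot be read from poses. Set force 40 N (spring squeezed 4 mm); over 64 N cracks the box.
- tab (a joint): Indicator tab, a white tongue 18 mm wide and 5 mm thick in the jaw's +x side, 24 mm above the bed. 0 (m): flush with the jaw's side; 0.015: popped out by 15 mm. It snaps out when the spring behind the pad reaches the set force, and then stays out even if the screw is slackened.
- crank (a joint): Angle (rad) of crank and screw. 0: the arm points straight up; it grows when wound clockwise as seen from the crank end, looking along +y of seat (the arm goes from up to +x, then down). A turn moves the jaw 8 mm to the stop. Stiff: about 3 N at the grip when free, 5 N at the set force; holds its place when let go. No travel along the axis. Starts within 2 rad of straight up.
- axis (a point): Point on the screw's axis at the crank's inner face, 128 mm above the bench. Axes as seat; the screw's axis is y. The crank arm lies 1 to 10 mm from here towards -y, just outside the platform's edge.
- crank_grip (a point): Middle of the crank's round grip, on its centreline: 37 mm from axis along -y and 36 mm off the screw's axis. The grip, 16 mm in diameter and 50 mm long, parallel to the screw and pointing away from the stop, spins freely on its pin, so pinched from above it can be led round the whole circle without letting go. At its lowest it is 92 mm above the bench. Ignore its axes: they turn.
- square_box: Bystander: the square, taller box with a salmon lid, 78 by 78 mm, 66 mm high, on the bench. Origin: centre of the underside.
- tip_rack: Bystander: box of pipette tips, 86 by 122 mm, 68 mm high. Origin: centre of the underside.
- bottle: Bystander: amber bottle, 66 mm in diameter, 140 mm high. Origin: centre of the underside.
- dish: Bystander: small culture dish, 39 mm in diameter, 11 mm high, standing on the shaker's black mat beside the clamp. Origin: centre of the underside.
- tube_rack: Bystander: blue rack of small tubes, 60 by 110 mm, 43 mm high. Origin: centre of the underside.
- jar: Bystander: jar, 60 mm in diameter, 75 mm high. Origin: centre of the underside.
- marker: Bystander: marker pen lying on the bench, 135 mm long. Origin: under its middle.
Things that resemble listed ones, but are neither listed nor needed, are in the scene too. What is shaped like the box but yellow is not meant.

How it is judged:
On the way, in this order (a step that is already met when the one before it is completed fails the run):
1. the box stands on the clamp's bed, square, centred within 10 mm and within 2.5 mm of the stop, while the tab is still in (y of box in the frame of seat above -0.0515 m and x of box in the frame of seat between -0.01 and 0.01 m and z of box in the frame of seat below 0.003 m and angle between the y axis of box and the y axis of seat, either way round below 0.06 rad and value of joint tab below 0.004 m), for 0.2 s.
2. the tab has popped out with the jaw's pad pressing on the box (value of joint tab above 0.01 m and contact force between jaw and box above 34 N), for 0.2 s.
At the end, for the whole second after the job is handed in: The tab is out (more than 10 of its 15 mm), the pad presses on the box with 34 to 64 N, and the box stands at rest on the bed, square (0.05 rad), centred within 10 mm, its end within 2.5 mm of the stop (all of step 2 and contact force between jaw and box below 64 N and y of box in the frame of seat above -0.0515 m and x of box in the frame of seat between -0.01 and 0.01 m and z of box in the frame of seat below 0.003 m and angle between the y axis of box and the y axis of seat, either way round below 0.05 rad and linear speed of box below 0.01 m/s and velocity of joint crank between -0.05 and 0.05 rad/s); the robot touches nothing.
It fails at once if the box is cracked: the jaw presses on it with more than 64 N (contact force between jaw and box above 64 N).
It fails at once if the box is tipped over (angle between box's own z axis and vertical above 0.5 rad).
It fails at once if a bystander is moved by more than 20 mm (distance of any of square_box, tip_rack, bottle, dish, tube_rack, jar, marker from where it was at the start of the episode above 0.02 m).
It also fails if it takes over 72 s, if anything falls off the work surface, if the arm or the gripper's body presses on something with over 40 N, if the wrist force passes 120 N, or if a joint passes its speed limit or range.

ROBOT

A 6-joint arm with a two-finger parallel gripper is mounted at the origin on the work surface. World frame = base frame: x ahead of the robot, y to its left, z up, the work surface at z = 0. Lengths are in m, angles in rad, forces in N, time in s.
With the tool pointing down it reaches from about 0.325 to 0.775 m from the base axis. Payload 5.5 kg.
Tool frame: the origin (TCP) lies on the centre line of the jaws, within the pads' length; the fingertips stand 17 mm ahead of it and the grasp point (between the pads) lies 2 mm behind it (ctrl.nose_length is the distance from the TCP to the fingertips, in m); z points along the fingers, y is the line along which they close (so a half turn about z gives the same grasp; the last joint's range is limited). The gripper opens to 88 mm and grips with 3 to 60 N. Pads are 20 mm wide; open, the fingers measure 115 mm over their backs; the gripper's body (75 mm by 178 mm) begins 61 mm behind the grasp point.
Start: joints at [1.271, 0.091, 1.231, -0, 1.82, -0.057], TCP at [0.144, 0.582, 0.202] pointing down, gripper open.
Joint ranges: [-2.87, 2.87], [-0.86, 2.18], [0.17, 2.46], [-1.51, 4.65], [0.06, 2.69], [-2.65, 2.65]. Speed limits (rad/s): [2.57, 2.57, 3.01, 3.14, 3.14, 3.14].

INTERFACE

Orientations are given as [roll, pitch, yaw] about the fixed x, y, z axes, in that order (R = Rz(yaw) Ry(pitch) Rx(roll)).
In Python, from workcell import ctrl gives the robot as it stands.
- The arm moves only by the tool step_arm, never from a script. Its argument "rows" is a list of rows, each a list of 7 numbers: the shift along the tool's x, y, z in mm, then the turn, a rotation vector about the tool's x, y, z in degrees, then the finger opening in mm, from 0 to 87.8. A call has 1 to 12 rows; each row shifts and turns the commanded pose from where the row before left it, along the tool's axes as they then stand; what a row does not reach is not made up. A row lasts 1/10 s, in which the tool goes at most 50 mm and 8.59 degrees, less where a joint would pass 70% of its speed; a pose out of reach is approached as far as the arm can. A call with a gripper value outside its range is refused whole. The fingers move at their own pace and stop on an object; "newtons" is the grip in N (left out, the last holds). Time passes only in rows, so rows that do not move let the fingers close. It gives the time, the measured TCP pose, the force, the opening and the grip force at its end, in the units of the state.
- ctrl.read_state(): the state, without advancing time (a new reading comes with each control period).
- ctrl.snapshot(name): name is "scene" or "top"; returns a dict with "image" (480x640x3 uint8, blue, green, red), "vertical_fov" (degrees; the focal length in pixels is half the picture's height over the tangent of half this angle, whatever the lens; pixels are square), "cx", "cy" (the principal point, pixels), "rvec" (rotation vector, rad) and "tvec" (3), from world to camera coordinates, as OpenCV has them. Camera axes: x right, y down, z forward; pixel columns grow to the right and rows downward; lengths in m; the calibration is good to about 2 mm. A picture is of the moment at which its call begins. There is no depth.
- ctrl.sign_off(): hands the job in; it is judged then, once.
Trained networks look in a picture, given as the dict that the camera call returned (one of the last four; its "shot" number tells which), for a name from the list of things; names that differ only in an ending like _2 or _b are one class to them, and where a whole thing is asked for, a point or a joint stands for the part that bears it (a point fixed in the world has none). Each returns a list of dicts, best first, with "p" (0 to 1); they miss things now and then, are a little off and sometimes report something else, mostly with a low value. They report only what shows in the picture. A call takes as long as a camera call. They do not tell look-alikes from the thing itself.
- ctrl.trace(picture, query): "region" (480x640 bool, what is visible of it) and "location" ([column, row] in pixels, amid what is visible of it).
The state is a dict: "time": time; "joints": joint angles; "joint_velocities": joint speeds; "joint_torque": joint torques, N m; "tcp_pos": TCP position; "ee_rot": TCP orientation; "wrist_force": force on the tool from outside, world axes, zero at the start; "ft_torque": the same for the moment, N m; "gripper_width": opening from 0.0 (shut) to 1.0 (fully open); "gripper_force": force on a finger pad.
Only numpy, scipy, OpenCV 4.12 (cv2) and the standard library are available. Lean on these libraries where they do the work, as an engineer would, in place of code of your own. Each camera call takes 0.05 s, during which the arm holds its last target. There are 200 camera calls.

## Working session

There is one attempt and no reset: what is moved stays moved. The work goes in short steps, Python scripts to look and compute and a tool call to move; the robot and the scene stay as the last step left them, time stands still between calls to the robot, and variables do not carry over. Pictures are saved under pics/ and viewed, at most 10 in all, crops included, and the job is handed in when it is done.

Besides the shell and the picture viewer there is one more tool, called after "Call:" as name([rows], argument=value, ...), one row to a line, values as JSON. step_arm: Moves the arm, as the interface text tells. Its arguments: {"type":"object","properties":{"rows":{"type":"array"},"newtons":{"type":"number"}},"required":["rows"]}

```bash
mkdir -p pics
cat > h.py <<'E'
import numpy as np, cv2
from workcell import ctrl
def K(s):
    f=240/np.tan(np.radians(s["vertical_fov"])/2); return np.array([[f,0,s["cx"]],[0,f,s["cy"]],[0,0,1.]])
def ray(s,uv,z):
    R=cv2.Rodrigues(np.array(s["rvec"],float))[0]; t=np.array(s["tvec"],float).ravel()
    c=-R.T@t; d=R.T@np.linalg.inv(K(s))@np.array([uv[0],uv[1],1.]); return c+d*(z-c[2])/d[2]
def proj(s,P):
    return cv2.projectPoints(np.array(P,float).reshape(-1,3),np.array(s["rvec"],float),np.array(s["tvec"],float),K(s),None)[0].reshape(-1,2)
E
python3 - <<'E'
from h import *
for n in("scene","top"):
    s=ctrl.snapshot(n); cv2.imwrite(f"pics/{n}0.png",s["image"])
    R=cv2.Rodrigues(np.array(s["rvec"],float))[0]; print(n,s["vertical_fov"],"cam",-R.T@np.array(s["tvec"]).ravel(),[k for k in s])
    for q in["box","jaw","tab","crank","crank_grip","square_box","dish","bottle","jar","tube_rack","tip_rack","marker"]:
        print(q,[(np.round(d["location"]).tolist(),round(d["p"],2),int(d["region"].sum())) for d in ctrl.trace(s,q)][:3])
E
```

```text
scene 57.4972997492962 cam [ 1.22946465 -0.70962578  0.92293962] ['image', 'vertical_fov', 'cx', 'cy', 'rvec', 'tvec', 'shot']
box [([351.0, 210.0], 0.81, 500), ([384.0, 199.0], 0.78, 524), ([337.0, 180.0], 0.55, 394)]
jaw [([282.0, 243.0], 0.9, 492), ([396.0, 231.0], 0.49, 727)]
tab []
crank [([248.0, 262.0], 0.79, 266)]
crank_grip [([201.0, 364.0], 0.38, 1190)]
square_box [([396.0, 229.0], 0.66, 728)]
dish [([288.0, 256.0], 0.58, 7520)]
bottle [([197.0, 364.0], 0.89, 1288)]
jar [([299.0, 358.0], 0.9, 771), ([296.0, 271.0], 0.17, 139)]
tube_rack [([406.0, 279.0], 0.95, 819)]
tip_rack [([172.0, 325.0], 0.91, 2048)]
marker [([286.0, 256.0], 0.7, 7375)]
top 50.24316553581162 cam [0.281808   0.0132597  1.46765945] ['image', 'vertical_fov', 'cx', 'cy', 'rvec', 'tvec', 'shot']
box [([199.0, 282.0], 0.82, 941), ([151.0, 343.0], 0.72, 1035), ([142.0, 277.0], 0.57, 922)]
jaw [([342.0, 257.0], 0.9, 440), ([332.0, 258.0], 0.52, 9968)]
tab []
crank [([395.0, 253.0], 0.76, 297)]
crank_grip [([198.0, 281.0], 0.69, 955), ([405.0, 250.0], 0.66, 116)]
square_box [([195.0, 219.0], 0.63, 924)]
dish [([351.0, 224.0], 0.64, 160), ([343.0, 256.0], 0.43, 536)]
bottle [([470.0, 226.0], 0.61, 647)]
jar [([404.0, 174.0], 0.56, 449)]
tube_rack [([254.0, 174.0], 0.89, 925)]
tip_rack [([393.0, 253.0], 0.58, 307)]
marker [([214.0, 336.0], 0.81, 243)]
```

View pics/scene0.png

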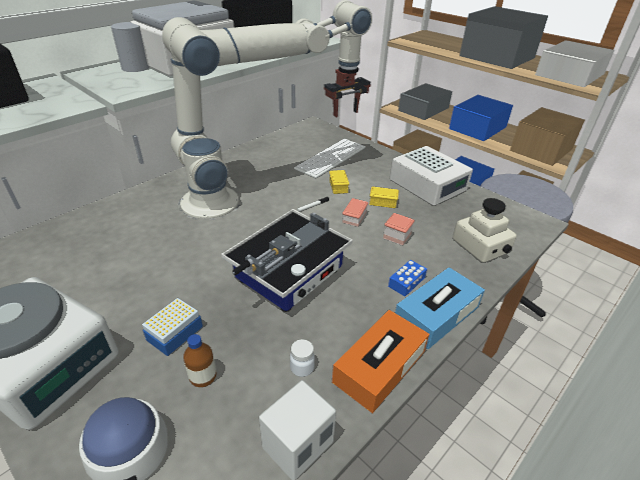

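View pics/top0.png

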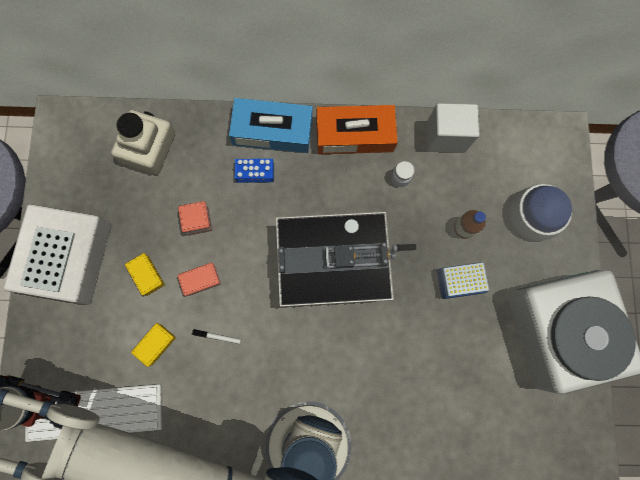

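The scene view shows the clamp around (290,255). In the top view the salmon box is at (199,280), the square box at (195,217), and the clamp runs from its stop at (281,260) to its crank at (405,248). Next I'll measure the box and take a close crop of the clamp.

Run:
```python
from h import *
s=ctrl.snapshot("top"); im=s["image"]
hsv=cv2.cvtColor(im,cv2.COLOR_BGR2HSV)
m=((hsv[...,0]<8)|(hsv[...,0]>174))&(hsv[...,1]>90)&(hsv[...,2]>150)
n,l,st,c=cv2.connectedComponentsWithStats(m.astype(np.uint8))
for i in range(1,n):
    if st[i,4]<300: continue
    pts=np.argwhere(l==i)[:,::-1]
    for z in(.048,.066):
        P=np.array([ray(s,p,z)[:2] for p in pts])*1000
        r=cv2.minAreaRect(P.astype(np.float32)); print(c[i].round(1),st[i,4],z,P.mean(0).round(1),np.round(r[0],1),np.round(r[1],1),round(r[2],1))
for q in["jaw","crank","crank_grip"]:
    for d in ctrl.trace(s,q)[:2]: print(q,d["p"],d["location"],ray(s,d["location"],.14).round(4))
for nm,uv,z in[("stop end",(281,260),.13),("bed far",(385,257),.11)]: print(nm,ray(s,uv,z).round(4))
cv2.imwrite("pics/clamp_top.png",cv2.resize(im[205:310,268:422],None,fx=5,fy=5,interpolation=cv2.INTER_CUBIC))
s=ctrl.snapshot("scene")
cv2.imwrite("pics/clamp_sc.png",cv2.resize(s["image"][200:310,220:360],None,fx=5,fy=5,interpolation=cv2.INTER_CUBIC))
```

```text
[193.2 216. ] 719 0.048 [619.8 339.2] [619.6 339. ] [77.1 77.5] 13.2
[193.2 216. ] 719 0.066 [615.5 335.1] [615.4 334.8] [76.1 76.5] 13.2
[198.  278.6] 823 0.048 [442.4 314.3] [442.4 314.4] [ 62.1 101.6] 21.7
[198.  278.6] 823 0.066 [440.4 310.5] [440.3 310.6] [ 61.3 100.3] 21.7
jaw 0.69 [340.2, 257.1] [ 0.4969 -0.073   0.14  ]
crank 0.79 [393.0, 254.3] [ 0.5077 -0.2125  0.14  ]
crank_grip 0.66 [404.9, 247.3] [ 0.5272 -0.2444  0.14  ]
stop end [0.4871 0.0826 0.13  ]
bed far [ 0.5049 -0.1959  0.11  ]
```

View pics/clamp_top.png

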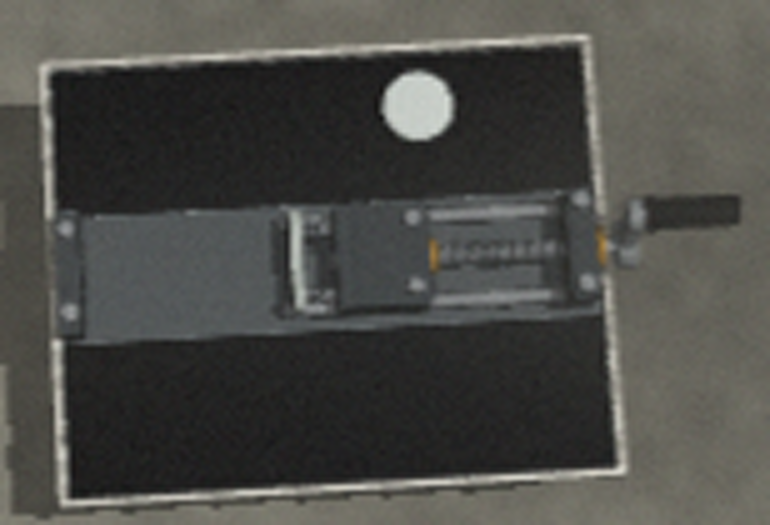

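View pics/clamp_sc.png

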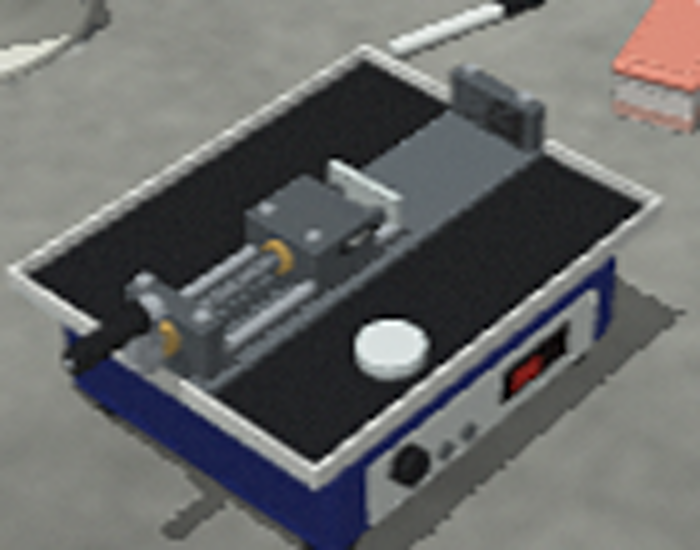

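The top crop shows the stop's inner face at crop x≈83 (y 212–338), the pad at x≈290, the crank arm at x≈630 and the grip at x 650–740, y≈211, so it's swung to +x. The tab is in, seen as a dark slot on the jaw's +x side in the scene crop. Next I'll work out the geometry.

Run:
```python
from h import *
s=ctrl.snapshot("top"); g=cv2.GaussianBlur(s["image"],(3,3),0).mean(2)
st=ctrl.read_state(); print(st["tcp_pos"],st["ee_rot"],st["joints"])
c2=lambda x,y:((x+.5)/5-.5+268,(y+.5)/5-.5+205)
W=lambda x,y,z:ray(s,c2(x,y),z)
for n,p in dict(tl=(45,65),tr=(590,40),br=(622,468),bl=(66,500)).items(): print(n,W(*p,.11).round(4))
# bed edges, columns 288..322
for name,v0,sg in(("far",247,1),("near",272,-1)):
    pts=[]
    for u in range(288,322):
        col=g[v0-5:v0+6,u]; d=np.abs(np.diff(col)); i=d.argmax()
        lo=max(0,i-1);w=d[lo:i+2]; pts.append((u,v0-5+.5+(w*np.arange(lo,lo+len(w))).sum()/w.sum()))
    P=np.array([ray(s,p,.11)[:2] for p in pts]); 
    for _ in range(3):
        k=np.polyfit(P[:,1],P[:,0],1); r=abs(np.polyval(k,P[:,1])-P[:,0]); P=P[r<=max(.002,np.median(r)*2.5)]
    print(name,"x=",k.round(4),"at y=.03:",np.polyval(k,.03).round(4),len(P),r.std())
print("stop face bottom",W(80,215,.11),W(84,340,.11)); print("stop top",W(79,211,.142),W(83,337,.142))
print("rim/crank plane",W(608,250,.128),"arm",W(628,258,.128)); print("pad front",W(287,260,.13))
t=ctrl.snapshot("scene")
# grip ends triangulation
def P34(s): return K(s)@np.c_[cv2.Rodrigues(np.array(s["rvec"],float))[0],np.array(s["tvec"],float).ravel()]
for q in("crank","crank_grip"):
    for d in ctrl.trace(t,q)[:2]: 
        ys,xs=np.where(d["region"]);print(q,d["p"],d["location"],xs.min(),xs.max(),ys.min(),ys.max())
for a,b in(((740,210),(68,365)),((697,211),(105,338))):
    pa=np.array(c2(*a)); pb=np.array([(b[0]+.5)/5-.5+220,(b[1]+.5)/5-.5+200])
    X=cv2.triangulatePoints(P34(s),P34(t),pa.reshape(2,1),pb.reshape(2,1)); print("tri",(X[:3]/X[3]).ravel())
```

```text
[0.14427457 0.58242584 0.20165693] [3.14152557e+00 6.36736095e-06 2.89877291e+00] [ 1.27127840e+00  9.10731157e-02  1.23068300e+00 -2.63682262e-06
  1.81976920e+00 -5.66988336e-02]
tl [0.6064 0.0995 0.11  ]
tr [ 0.6282 -0.1982  0.11  ]
br [ 0.3945 -0.214   0.11  ]
bl [0.3715 0.0802 0.11  ]
far x= [-0.0748  0.5295] at y=.03: 0.5272 34 0.00029361570576387724
near x= [-0.0825  0.46  ] at y=.03: 0.4576 34 0.00022962791008771186
stop face bottom [0.52405758 0.07778685 0.11      ] [0.45645988 0.07345555 0.11      ]
stop top [0.52046935 0.07685987 0.142     ] [0.45390245 0.07260698 0.142     ]
rim/crank plane [ 0.50866394 -0.20440945  0.128     ] arm [ 0.50459813 -0.2150756   0.128     ]
pad front [ 0.49892328 -0.03334857  0.13      ]
crank 0.64 [247.8, 265.3] 232 275 250 274
crank_grip 0.59 [238.9, 264.4] 233 249 260 273
crank_grip 0.5 [314.6, 204.5] 297 327 197 210
tri [ 0.52516569 -0.26818426  0.16351699]
tri [ 0.52396799 -0.24460747  0.16618759]
```

Call:
step_arm([
  [-35.4, -18.9, 0, 0, 0, 0, 87],
  [-35.4, -18.9, 0, 0, 0, 0, 87],
  [-35.4, -18.9, 0, 0, 0, 0, 87],
  [-35.4, -18.9, 0, 0, 0, 0, 87],
  [-35.4, -18.9, 0, 0, 0, 0, 87],
  [-35.4, -18.9, 0, 0, 0, 0, 87],
  [-35.4, -18.9, 0, 0, 0, 0, 87],
  [-35.4, -18.9, 0, 0, 0, 0, 87],
  [-35.4, -18.9, 0, 0, 0, 0, 87],
  [-35.4, -18.9, 0, 0, 0, 0, 87],
])

```text
time: 2.75
tcp_pos: [0.4435, 0.3126, 0.2018]
ee_rot: [3.141, 0.0, 2.899]
wrist_force: [0.6, 0.6, 0.5]
gripper_width: 0.993
gripper_force: 0.0
```

Call:
step_arm([
  [0, 0, 10, 0, 0, 7.8, 87],
  [0, 0, 10, 0, 0, 7.8, 87],
  [0, 0, 10, 0, 0, 7.8, 87],
  [0, 0, 10, 0, 0, 7.8, 87],
  [0, 0, 10, 0, 0, 7.8, 87],
  [0, 0, 10, 0, 0, 7.8, 87],
  [0, 0, 10, 0, 0, 7.6, 87],
  [0, 0, 0, 0, 0, 0, 87],
  [0, 0, 0, 0, 0, 0, 87],
])

```text
time: 3.65
tcp_pos: [0.4424, 0.3138, 0.1318]
ee_rot: [-3.141, 0.0, 1.953]
wrist_force: [-0.1, -0.4, 0.2]
gripper_width: 0.989
gripper_force: 0.0
```

Call:
step_arm([
  [0, 0, 20, 0, 0, 0, 87],
  [0, 0, 20, 0, 0, 0, 87],
  [0, 0, 20, 0, 0, 0, 87],
  [0, 0, 15, 0, 0, 0, 87],
  [0, 0, 10, 0, 0, 0, 87],
  [0, 0, 7, 0, 0, 0, 87],
  [0, 0, 0, 0, 0, 0, 87],
  [0, 0, 0, 0, 0, 0, 87],
])

```text
time: 4.45
tcp_pos: [0.4428, 0.3141, 0.0404]
ee_rot: [3.141, -0.0, 1.95]
wrist_force: [0.4, -0.1, 0.2]
gripper_width: 0.984
gripper_force: 0.0
```

Call:
step_arm([
  [0, 0, 0, 0, 0, 0, 50],
  [0, 0, 0, 0, 0, 0, 50],
  [0, 0, 0, 0, 0, 0, 50],
  [0, 0, 0, 0, 0, 0, 50],
  [0, 0, 0, 0, 0, 0, 50],
  [0, 0, 0, 0, 0, 0, 50],
], newtons=25)

```text
time: 5.05
tcp_pos: [0.4424, 0.3138, 0.0396]
ee_rot: [-3.142, -0.0, 1.949]
wrist_force: [0.2, -0.0, 0.1]
gripper_width: 0.573
gripper_force: 0.0
```

Run:
```python
from h import *
print({k:ctrl.read_state()[k] for k in("gripper_width","gripper_force","tcp_pos")})
t=ctrl.snapshot("scene")
a=cv2.resize(t["image"][120:250,310:440],None,fx=3,fy=3,interpolation=cv2.INTER_CUBIC)
s=ctrl.snapshot("top"); b=cv2.resize(s["image"][200:330,130:260],None,fx=3,fy=3,interpolation=cv2.INTER_CUBIC)
cv2.imwrite("pics/g1.png",np.hstack([a,b]))
```

```text
{'gripper_width': 0.5729077019536781, 'gripper_force': 0.0, 'tcp_pos': array([0.44242865, 0.31384515, 0.03964482])}
```

View pics/g1.png

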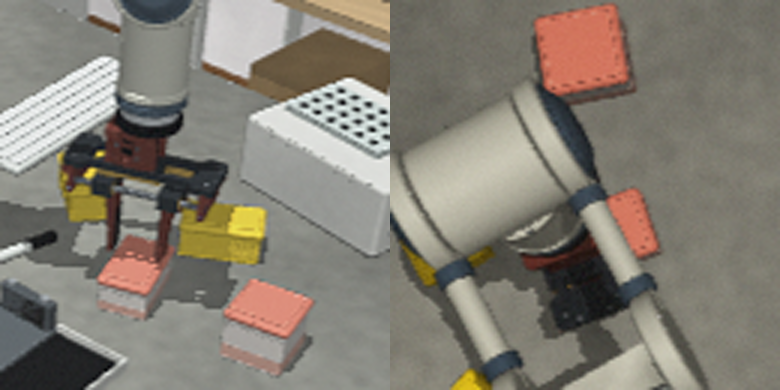

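The crop shows the lid unmoved, and the fingers look like they end behind or above it. I'll check this against projected points.

Run:
```python
from h import *
t=ctrl.snapshot("scene"); s=ctrl.snapshot("top")
a=np.radians(21.7); c=np.array([.4424,.3141]); ux=np.array([np.cos(a),np.sin(a)]); uy=np.array([-np.sin(a),np.cos(a)])
def box(z,w,l): return [np.r_[c+i*w/2*ux+j*l/2*uy,z] for i,j in((1,1),(1,-1),(-1,-1),(-1,1))]
out=[]
for q,(v0,u0) in((t,(120,310)),(s,(200,130))):
    im=cv2.resize(q["image"][v0:v0+130,u0:u0+130],None,fx=3,fy=3,interpolation=cv2.INTER_CUBIC)
    f=lambda P:((proj(q,P)-[u0,v0])*3+1).astype(np.int32)
    cv2.polylines(im,[f(box(.048,.064,.104))],True,(255,0,0),1); cv2.polylines(im,[f(box(0,.058,.098))],True,(0,255,0),1)
    for k,col in((.025,(255,255,0)),(-.025,(0,255,255))): 
        p=f([np.r_[c+k*ux,.022],np.r_[c+k*ux,.1]]); cv2.line(im,tuple(map(int,p[0])),tuple(map(int,p[1])),col,1)
    out.append(im)
cv2.imwrite("pics/g2.png",np.hstack(out))
```

```text
(no output)
```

View pics/g2.png

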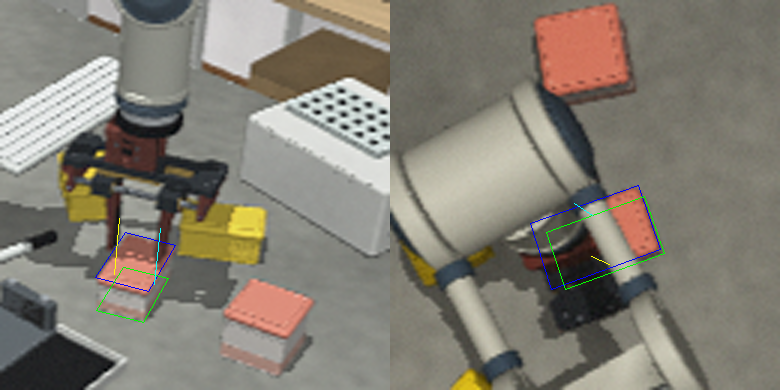

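Run:
```python
from h import *
st=ctrl.read_state(); print(ctrl.nose_length,st["wrist_force"],st["joints"].round(3),st["joint_torque"].round(2), [k for k in dir(ctrl) if k[0]!='_'])
t=ctrl.snapshot("scene"); cv2.imwrite("pics/g3.png",cv2.resize(t["image"][155:230,325:405],None,fx=8,fy=8,interpolation=cv2.INTER_CUBIC))
```

```text
0.017 [ 1.10381986  0.67828271 -0.1102639 ] [ 0.554 -0.034  1.646 -0.     1.53   0.176] [ -0.   -38.4  -39.87   0.07   0.    -0.  ] ['MotionError', 'nose_length', 'read_state', 'sign_off', 'snapshot', 'trace']
```

View pics/g3.png

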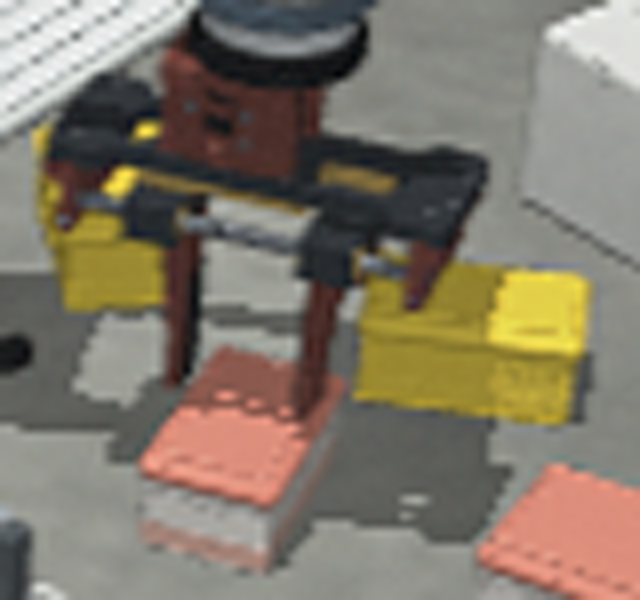

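The right finger ends over the lid's rear right corner and the left finger just off its left edge. I'll compute where the tips really are.

Run:
```python
from h import *
t=ctrl.snapshot("scene")
for h in(0.022,.035,.05,.065,.08):
    a=ray(t,(346.9,203.1),h);b=ray(t,(363.1,206.9),h);m=(a+b)/2;d=b-a
    print(h,m.round(4),np.linalg.norm(d).round(4),np.degrees(np.arctan2(d[1],d[0])).round(1))
```

```text
0.022 [0.4114 0.3525 0.022 ] 0.0621 22.9
0.035 [0.4232 0.3372 0.035 ] 0.0612 22.9
0.05 [0.4369 0.3195 0.05  ] 0.0602 22.9
0.065 [0.4505 0.3018 0.065 ] 0.0592 22.9
0.08 [0.4641 0.2841 0.08  ] 0.0581 22.9
```

The tips fit the reported xy only at a height of about 0.053 m, so they're just above the lid, some 30 mm higher than reported. I'll open and go 20 mm lower, which is safe on either reading, then close.

Call:
step_arm([
  [0, 0, 0, 0, 0, 0, 87],
  [0, 0, 0, 0, 0, 0, 87],
  [0, 0, 0, 0, 0, 0, 87],
  [0, 0, 0, 0, 0, 0, 87],
  [0, 0, 5, 0, 0, 0, 87],
  [0, 0, 5, 0, 0, 0, 87],
  [0, 0, 5, 0, 0, 0, 87],
  [0, 0, 5, 0, 0, 0, 87],
  [0, 0, 0, 0, 0, 0, 87],
  [0, 0, 0, 0, 0, 0, 87],
])

```text
time: 6.35
tcp_pos: [0.4423, 0.3138, 0.0194]
ee_rot: [-3.141, 0.0, 1.949]
wrist_force: [0.1, 0.5, 0.3]
gripper_width: 0.991
gripper_force: 0.0
```

Call:
step_arm([
  [0, 0, 0, 0, 0, 0, 50],
  [0, 0, 0, 0, 0, 0, 50],
  [0, 0, 0, 0, 0, 0, 50],
  [0, 0, 0, 0, 0, 0, 50],
  [0, 0, 0, 0, 0, 0, 50],
  [0, 0, 0, 0, 0, 0, 50],
], newtons=25)

```text
time: 6.95
tcp_pos: [0.4427, 0.314, 0.02]
ee_rot: [3.141, -0.0, 1.949]
wrist_force: [1.0, 0.1, 1.1]
gripper_width: 0.728
gripper_force: 25.0
```

The reading is 63.9 mm at 25 N, so the lid is held. I'll lift it, carry it over the clamp and turn it.

Call:
step_arm([
  [0, 0, -5, 0, 0, 0, 50],
  [0, 0, -15, 0, 0, 0, 50],
  [0, 0, -25, 0, 0, 0, 50],
  [0, 0, -30, 0, 0, 0, 50],
  [0, 0, -30, 0, 0, 0, 50],
  [0, 0, -30, 0, 0, 0, 50],
  [0, 0, -20, 0, 0, 0, 50],
  [0, 0, -10, 0, 0, 0, 50],
  [0, 0, 0, 0, 0, 0, 50],
])

```text
time: 7.85
tcp_pos: [0.4429, 0.3142, 0.1868]
ee_rot: [3.138, -0.001, 1.949]
wrist_force: [0.8, -0.5, -2.5]
gripper_width: 0.728
gripper_force: 25.0
```

Call:
step_arm([
  [-15, -3, 0, 0, 0, 0, 50],
  [-30, -6.3, 0, 0, 0, 0, 50],
  [-35, -7.3, 0, 0, 0, 0, 50],
  [-35, -7.4, 0, 0, 0, 0, 50],
  [-35, -7.4, 0, 0, 0, 0, 50],
  [-35, -7.4, 0, 0, 0, 0, 50],
  [-35, -7.4, 0, 0, 0, 0, 50],
  [-30, -6.3, 0, 0, 0, 0, 50],
  [-25, -5.2, 0, 0, 0, 0, 50],
  [-15, -3.2, 0, 0, 0, 0, 50],
  [0, 0, 0, 0, 0, 0, 50],
])

```text
time: 8.95
tcp_pos: [0.4921, 0.0193, 0.1826]
ee_rot: [-3.138, -0.001, 1.946]
wrist_force: [0.2, 0.7, -2.6]
gripper_width: 0.724
gripper_force: 25.0
```

Call:
step_arm([
  [0, 0, 0, 0, 0, 4, 50],
  [0, 0, 0, 0, 0, 5, 50],
  [0, 0, 0, 0, 0, 5, 50],
  [0, 0, 0, 0, 0, 3.3, 50],
  [0, 0, 0, 0, 0, 0, 50],
  [0, 0, 0, 0, 0, 0, 50],
  [0, 0, 0, 0, 0, 0, 50],
])

```text
time: 9.65
tcp_pos: [0.4927, 0.022, 0.1842]
ee_rot: [-3.141, -0.0, 1.649]
wrist_force: [0.6, 0.2, -1.6]
gripper_width: 0.727
gripper_force: 25.0
```

Run:
```python
from h import *
t=ctrl.snapshot("scene"); s=ctrl.snapshot("top"); st=ctrl.read_state(); print(st["tcp_pos"],st["ee_rot"],st["wrist_force"])
# salmon lid rect at predicted height
for q,n in((s,"top"),(t,"scene")):
    hsv=cv2.cvtColor(q["image"],cv2.COLOR_BGR2HSV)
    m=((hsv[...,0]<8)|(hsv[...,0]>174))&(hsv[...,1]>90)&(hsv[...,2]>120)
    n_,l,stt,c=cv2.connectedComponentsWithStats(m.astype(np.uint8))
    print(n,[(c[i].round(1).tolist(),int(stt[i,4])) for i in range(1,n_) if stt[i,4]>40])
a=cv2.resize(t["image"][170:290,230:360],None,fx=3,fy=3,interpolation=cv2.INTER_CUBIC)
b=cv2.resize(s["image"][200:320,260:390],None,fx=3,fy=3,interpolation=cv2.INTER_CUBIC)
cv2.imwrite("pics/p1.png",np.hstack([a,b]))
```

```text
[0.49289129 0.02196371 0.18442975] [-3.14123988e+00 -4.26352822e-05  1.64824514e+00] [ 0.18184796  1.01004654 -1.77917485]
top [([193.4, 216.2], 750), ([286.7, 255.5], 79), ([321.7, 256.2], 90)]
scene [([302.3, 208.8], 367), ([399.1, 222.4], 346)]
```

View pics/p1.png

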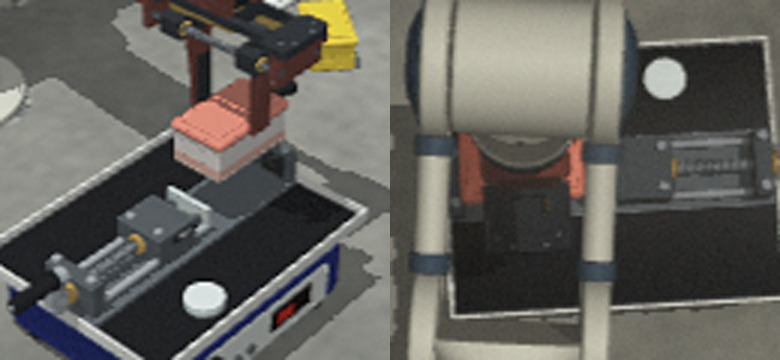

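The box hangs level over the bed with its lid at columns ~283–325 in the top view, and the clamp is unchanged. I'll check the lid's centre numerically.

Run:
```python
from h import *
s=ctrl.snapshot("top")
hsv=cv2.cvtColor(s["image"],cv2.COLOR_BGR2HSV)
m=((hsv[...,0]<10)|(hsv[...,0]>172))&(hsv[...,1]>80)&(hsv[...,2]>100)
for v in range(246,268,2):
    u=np.where(m[v,275:335])[0]
    if len(u): print(v,275+u.min(),275+u.max(), *(ray(s,(275+x,v),.213)[:2].round(4) for x in(u.min()-.5,u.max()+.5)))
```

```text
246 283 323 [0.5097 0.0758] [ 0.5121 -0.0263]
248 283 323 [0.5046 0.0756] [ 0.5071 -0.0263]
250 283 323 [0.4996 0.0754] [ 0.502  -0.0264]
252 283 323 [0.4945 0.0753] [ 0.4969 -0.0265]
254 283 324 [0.4895 0.0751] [ 0.492  -0.0291]
256 284 324 [0.4845 0.0725] [ 0.4869 -0.0292]
258 284 324 [0.4795 0.0723] [ 0.4819 -0.0293]
260 284 324 [0.4745 0.0721] [ 0.4769 -0.0294]
262 284 324 [0.4695 0.072 ] [ 0.4719 -0.0294]
264 284 324 [0.4645 0.0718] [ 0.4669 -0.0295]
266 285 290 [0.4596 0.0692] [0.4599 0.0544]
```

Call:
step_arm([
  [-3, 0, 0, 0, 0, 0, 50],
  [0, 0, 8, 0, 0, 0, 50],
  [0, 0, 12, 0, 0, 0, 50],
  [0, 0, 12, 0, 0, 0, 50],
  [0, 0, 8, 0, 0, 0, 50],
  [0, 0, 6, 0, 0, 0, 50],
  [0, 0, 3, 0, 0, 0, 50],
  [0, 0, 0, 0, 0, 0, 50],
  [0, 0, 0, 0, 0, 0, 50],
])

```text
time: 10.7
tcp_pos: [0.4934, 0.0189, 0.1361]
ee_rot: [3.141, 0.0, 1.647]
wrist_force: [0.2, 0.1, -2.0]
gripper_width: 0.726
gripper_force: 25.0
```

Call:
step_arm([
  [0, 0, 1, 0, 0, 0, 50],
  [0, 0, 1, 0, 0, 0, 50],
  [0, 0, 1, 0, 0, 0, 50],
  [0, 0, 1, 0, 0, 0, 50],
  [0, 0, 0, 0, 0, 0, 50],
])

```text
time: 11.2
tcp_pos: [0.4932, 0.0189, 0.1314]
ee_rot: [-3.141, -0.0, 1.647]
wrist_force: [0.2, -0.3, -2.7]
gripper_width: 0.725
gripper_force: 25.0
```

Call:
step_arm([
  [0, 0, 0.8, 0, 0, 0, 50],
  [0, 0, 0, 0, 0, 0, 50],
  [0, 0, 0.8, 0, 0, 0, 50],
  [0, 0, 0, 0, 0, 0, 50],
])

```text
time: 11.6
tcp_pos: [0.4933, 0.0189, 0.13]
ee_rot: [-3.142, -0.0, 1.647]
wrist_force: [0.9, -0.4, -1.7]
gripper_width: 0.724
gripper_force: 25.0
```

Call:
step_arm([
  [0, 0, 0.6, 0, 0, 0, 50],
  [0, 0, 0, 0, 0, 0, 50],
])

```text
time: 11.8
tcp_pos: [0.4933, 0.0189, 0.1299]
ee_rot: [3.141, 0.0, 1.647]
wrist_force: [-0.9, 0.2, 1.2]
gripper_width: 0.721
gripper_force: 25.0
```

The box touched down at the expected height. Now I'll slide it to the stop and watch the force.

Call:
step_arm([
  [1.5, 0, 0, 0, 0, 0, 50],
  [1.5, 0, 0, 0, 0, 0, 50],
  [1.5, 0, 0, 0, 0, 0, 50],
  [0, 0, 0, 0, 0, 0, 50],
])

```text
time: 12.2
tcp_pos: [0.4932, 0.0233, 0.1299]
ee_rot: [3.14, 0.0, 1.647]
wrist_force: [0.2, -2.9, 3.2]
gripper_width: 0.728
gripper_force: 25.0
```

Call:
step_arm([
  [1, 0, 0, 0, 0, 0, 50],
  [1, 0, 0, 0, 0, 0, 50],
  [0, 0, 0, 0, 0, 0, 50],
])

```text
time: 12.5
tcp_pos: [0.4931, 0.0247, 0.1299]
ee_rot: [3.141, 0.001, 1.647]
wrist_force: [0.8, -5.3, 4.4]
gripper_width: 0.725
gripper_force: 25.0
```

Call:
step_arm([
  [1, 0, 0, 0, 0, 0, 50],
  [0, 0, 0, 0, 0, 0, 50],
])

```text
time: 12.7
tcp_pos: [0.4931, 0.0248, 0.1299]
ee_rot: [3.141, 0.003, 1.646]
wrist_force: [0.7, -9.2, 3.9]
gripper_width: 0.721
gripper_force: 25.0
```

The stop is reached: y holds at 0.0248 while the force rises. I'll let go and rise.

Call:
step_arm([
  [0.5, 0, 0, 0, 0, 0, 50],
  [0, 0, 0, 0, 0, 0, 87],
  [0, 0, 0, 0, 0, 0, 87],
  [0, 0, 0, 0, 0, 0, 87],
  [0, 0, 0, 0, 0, 0, 87],
  [0, 0, -5, 0, 0, 0, 87],
  [0, 0, -15, 0, 0, 0, 87],
  [0, 0, -25, 0, 0, 0, 87],
  [0, 0, -30, 0, 0, 0, 87],
  [0, 0, -25, 0, 0, 0, 87],
  [0, 0, 0, 0, 0, 0, 87],
])

```text
time: 13.8
tcp_pos: [0.4941, 0.0269, 0.2352]
ee_rot: [3.133, 0.001, 1.648]
wrist_force: [0.2, -0.1, -0.8]
gripper_width: 0.993
gripper_force: 0.0
```

Call:
step_arm([
  [-15, 0, 0, 0, 0, 0, 87],
  [-30, 1, 0, 0, 0, 0, 87],
  [-35, 1.5, 0, 0, 0, 0, 87],
  [-35, 1.5, 0, 0, 0, 0, 87],
  [-35, 1.5, 0, 0, 0, 0, 87],
  [-35, 1.5, 0, 0, 0, 0, 87],
  [-35, 1.5, 0, 0, 0, 0, 87],
  [-30, 1.2, 0, 0, 0, 0, 87],
  [-20, 0, 0, 0, 0, 0, 87],
  [-7, 0, 0, 0, 0, 0, 87],
  [0, 0, 0, 0, 0, 0, 87],
  [0, 0, 0, 0, 0, 0, 87],
])

```text
time: 15.0
tcp_pos: [0.5236, -0.2476, 0.2296]
ee_rot: [3.141, -0.001, 1.648]
wrist_force: [0.4, 0.3, 0.4]
gripper_width: 0.993
gripper_force: 0.0
```

Run:
```python
from h import *
t=ctrl.snapshot("scene"); s=ctrl.snapshot("top"); st=ctrl.read_state(); print(st["tcp_pos"],st["ee_rot"])
hsv=cv2.cvtColor(s["image"],cv2.COLOR_BGR2HSV)
m=((hsv[...,0]<10)|(hsv[...,0]>172))&(hsv[...,1]>80)&(hsv[...,2]>110); m[:230]=0; m[:,:262]=0; m[:,345:]=0;m[285:]=0
pts=np.argwhere(m)[:,::-1]; P=np.array([ray(s,p,.158)[:2] for p in pts])*1000
print(len(P),cv2.minAreaRect(P.astype(np.float32)))
cv2.imwrite("pics/ref_s.png",t["image"]); cv2.imwrite("pics/ref_t.png",s["image"])
a=cv2.resize(t["image"][170:290,210:340],None,fx=3,fy=3,interpolation=cv2.INTER_CUBIC)
b=cv2.resize(s["image"][200:320,290:420],None,fx=3,fy=3,interpolation=cv2.INTER_CUBIC)
cv2.imwrite("pics/p2.png",np.hstack([a,b]))
```

```text
[ 0.523713   -0.24735076  0.22982416] [ 3.14105774e+00 -2.64642425e-05  1.64893779e+00]
962 ((492.0986633300781, 25.54934310913086), (63.001953125, 103.78084564208984), 4.622349262237549)
```

View pics/p2.png

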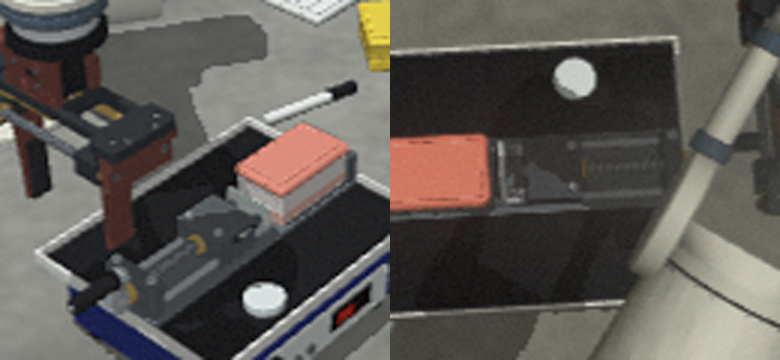

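The box sits at the stop, centre (0.492, 0.0255), yaw 4.6°, with the tab in. The gripper is above the grip with its tips at about px (249,252) and (222,235). I'll check the tip height before going down.

Run:
```python
from h import *
t=ctrl.snapshot("scene")
for h in(.2,.21,.22,.23,.24,.25,.26):
    a=ray(t,(222.3,235),h);b=ray(t,(249.3,251.7),h);m=(a+b)/2;d=b-a
    print(h,m.round(4),np.linalg.norm(d).round(4),np.degrees(np.arctan2(d[1],d[0])).round(1))
print(proj(t,[[.5245,-.241,.1624],[.5258,-.2625,.1624],[.5225,-.216,.1624]]).round(1))
```

```text
0.2 [ 0.4727 -0.2174  0.2   ] 0.1039 4.7
0.21 [ 0.4832 -0.2243  0.21  ] 0.1025 4.7
0.22 [ 0.4937 -0.2311  0.22  ] 0.1011 4.7
0.23 [ 0.5041 -0.2379  0.23  ] 0.0996 4.7
0.24 [ 0.5146 -0.2447  0.24  ] 0.0982 4.7
0.25 [ 0.5251 -0.2515  0.25  ] 0.0967 4.7
0.26 [ 0.5356 -0.2583  0.26  ] 0.0953 4.7
[[241.9 267.7]
 [235.4 272. ]
 [249.  262.9]]
```

The tips are at reported z + 17 mm, consistent with before. I'll go down 102 mm and pinch lightly.

Call:
step_arm([
  [0, 0.8, 12, 0, 0, 0, 87],
  [0, 0, 20, 0, 0, 0, 87],
  [0, 0, 20, 0, 0, 0, 87],
  [0, 0, 20, 0, 0, 0, 87],
  [0, 0, 15, 0, 0, 0, 87],
  [0, 0, 10, 0, 0, 0, 87],
  [0, 0, 5, 0, 0, 0, 87],
  [0, 0, 0, 0, 0, 0, 87],
])

```text
time: 15.95
tcp_pos: [0.5242, -0.2484, 0.127]
ee_rot: [-3.141, -0.0, 1.648]
wrist_force: [0.2, -0.5, -0.1]
gripper_width: 0.989
gripper_force: 0.0
```

Call:
step_arm([
  [0, 0, 0, 0, 0, 0, 5],
  [0, 0, 0, 0, 0, 0, 5],
  [0, 0, 0, 0, 0, 0, 5],
  [0, 0, 0, 0, 0, 0, 5],
  [0, 0, 0, 0, 0, 0, 5],
  [0, 0, 0, 0, 0, 0, 5],
  [0, 0, 0, 0, 0, 0, 5],
  [0, 0, 0, 0, 0, 0, 5],
  [0, 0, 0, 0, 0, 0, 5],
  [0, 0, 0, 0, 0, 0, 5],
], newtons=20)

```text
time: 16.95
tcp_pos: [0.5243, -0.2485, 0.1274]
ee_rot: [-3.142, 0.0, 1.647]
wrist_force: [0.1, 0.6, -0.3]
gripper_width: 0.173
gripper_force: 20.0
```

The grip is pinched at 15–16 mm. I'll work out the circle rows.

```bash
cat > circ.py <<'E'
import sys,numpy as np
a,st,n=map(float,sys.argv[1:4]); t=np.radians(a+st*np.arange(int(n)+1))
y=np.round(36*np.sin(t),1); z=np.round(-36*np.cos(t),1)
print([[0,round(float(p),1),round(float(q),1),0,0,0,5] for p,q in zip(np.diff(y),np.diff(z))], a+st*n)
E
python3 circ.py 16 24 12;python3 circ.py 304 24 3
```

```text
[[0, 13.2, 7.0, 0, 0, 0, 5], [0, 9.3, 11.8, 0, 0, 0, 5], [0, 3.6, 14.5, 0, 0, 0, 5], [0, -2.6, 14.8, 0, 0, 0, 5], [0, -8.4, 12.4, 0, 0, 0, 5], [0, -12.7, 7.9, 0, 0, 0, 5], [0, -14.8, 2.1, 0, 0, 0, 5], [0, -14.4, -4.1, 0, 0, 0, 5], [0, -11.5, -9.6, 0, 0, 0, 5], [0, -6.5, -13.5, 0, 0, 0, 5], [0, -0.6, -15.0, 0, 0, 0, 5], [0, 5.7, -13.8, 0, 0, 0, 5]] 304.0
[[0, 10.7, -10.4, 0, 0, 0, 5], [0, 14.1, -5.1, 0, 0, 0, 5], [0, 14.9, 1.0, 0, 0, 0, 5]] 376.0
```

Try two rows first to see that the crank follows, then the rest.

Call:
step_arm([
  [0, 13.2, 7.0, 0, 0, 0, 5],
  [0, 9.3, 11.8, 0, 0, 0, 5],
  [0, 3.6, 14.5, 0, 0, 0, 5],
  [0, 0, 0, 0, 0, 0, 5],
])

```text
time: 17.35
tcp_pos: [0.5502, -0.2465, 0.0907]
ee_rot: [-3.14, -0.001, 1.647]
wrist_force: [3.1, -3.1, -6.4]
gripper_width: 0.171
gripper_force: 20.0
```

Call:
step_arm([
  [0, 0, 0, 0, 0, 0, 5],
  [0, 0, 0, 0, 0, 0, 5],
])

```text
time: 17.55
tcp_pos: [0.5504, -0.2465, 0.0938]
ee_rot: [3.141, -0.0, 1.647]
wrist_force: [1.6, -1.1, -3.6]
gripper_width: 0.172
gripper_force: 20.0
```

Run:
```python
from h import *
t=ctrl.snapshot("scene"); st=ctrl.read_state(); print(st["tcp_pos"],st["wrist_force"])
print([(d["p"],d["location"]) for d in ctrl.trace(t,"crank_grip")][:3],[(d["p"],d["location"]) for d in ctrl.trace(t,"crank")][:2])
print("pred grip",proj(t,[[.5502,-.241,.128],[.515,-.241,.092],[.5245,-.241,.1624]]).round(1))
cv2.imwrite("pics/p3.png",cv2.resize(t["image"][200:300,210:330],None,fx=6,fy=6,interpolation=cv2.INTER_CUBIC))
```

```text
[ 0.55040659 -0.24654454  0.09416974] [ 2.07515648 -1.8235147  -3.28529089]
[] [(0.62, [244.5, 282.2])]
pred grip [[249.2 282.4]
 [241.9 285.5]
 [241.9 267.7]]
```

View pics/p3.png

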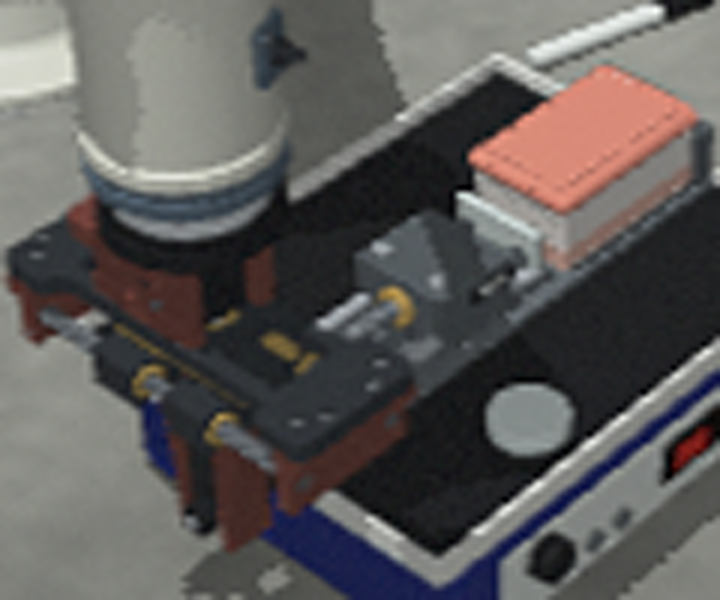

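The crank follows, and the arm now points to +x. The pad is still short of the box and the tab is in, shown as a dark slot near crop (500,280). I'll carry on round to 304°.

Call:
step_arm([
  [0, -2.6, 14.8, 0, 0, 0, 5],
  [0, -8.4, 12.4, 0, 0, 0, 5],
  [0, -12.7, 7.9, 0, 0, 0, 5],
  [0, -14.8, 2.1, 0, 0, 0, 5],
  [0, -14.4, -4.1, 0, 0, 0, 5],
  [0, -11.5, -9.6, 0, 0, 0, 5],
  [0, -6.5, -13.5, 0, 0, 0, 5],
  [0, -0.6, -15.0, 0, 0, 0, 5],
  [0, 5.7, -13.8, 0, 0, 0, 5],
  [0, 0, 0, 0, 0, 0, 5],
])

```text
time: 18.7
tcp_pos: [0.4871, -0.2517, 0.116]
ee_rot: [3.136, 0.002, 1.648]
wrist_force: [4.3, -0.4, 0.1]
gripper_width: 0.171
gripper_force: 20.0
```

```bash
cat > tab.py <<'E'
from h import *
st=ctrl.read_state(); print(st["time"],st["tcp_pos"].round(4),st["wrist_force"].round(1),round(float(st["gripper_width"]),3))
seat=np.array([.489,.0752]); ey=np.array([-.0767,.997]); ex=np.array([.997,.0767])
P=lambda x,y,z:np.r_[seat+x*ex+y*ey,z]
poly=[P(x,y,.136) for x,y in((.031,-.185),(.031,-.108),(.046,-.108),(.046,-.185))]
for n,r in(("scene","pics/ref_s.png"),("top","pics/ref_t.png")):
    s=ctrl.snapshot(n); m=np.zeros((480,640),np.uint8); cv2.fillPoly(m,[proj(s,poly).round().astype(np.int32)],1); m=m>0
    g=s["image"].min(2).astype(int); ref=cv2.imread(r).min(2).astype(int)
    print(n,m.sum(),"max",g[m].max(),"n>140:",(g[m]>140).sum(),"ref max",ref[m].max(),"n diff>60",((g-ref)[m]>60).sum(),
      "tab",[(d["location"],d["p"]) for d in ctrl.trace(s,"tab")][:1],"jaw",[(d["location"],round(d["p"],2)) for d in ctrl.trace(s,"jaw")][:1])
# pad/box gap in the top view: bright pad column profile along the centreline
    if n=="top":
        ys=np.arange(-.125,-.09,.0015); print("profile",[int(np.linalg.norm([0,0,0])) or int(g[int(round(v)),int(round(u))]) for u,v in proj(s,[P(-.012,y,.14) for y in ys])])
E
python3 tab.py
```

```text
18.7 [ 0.4871 -0.2517  0.116 ] [ 4.3 -0.4  0.1] 0.171
scene 114 max 162 n>140: 6 ref max 158 n diff>60 0 tab [] jaw [([284.1, 241.8], 0.59)]
top 195 max 61 n>140: 0 ref max 43 n diff>60 0 tab [([401.9, 172.9], 0.58)] jaw [([339.9, 258.7], 0.87)]
profile [45, 58, 55, 55, 66, 66, 87, 87, 85, 130, 130, 183, 183, 152, 152, 54, 83, 83, 88, 88, 82, 82, 97, 98]
```

```bash
python3 circ.py 304 24 6; python3 circ.py 448 15 24
```

```text
[[0, 10.7, -10.4, 0, 0, 0, 5], [0, 14.1, -5.1, 0, 0, 0, 5], [0, 14.9, 1.0, 0, 0, 0, 5], [0, 13.2, 7.0, 0, 0, 0, 5], [0, 9.3, 11.8, 0, 0, 0, 5], [0, 3.6, 14.5, 0, 0, 0, 5]] 448.0
[[0, -0.9, 9.4, 0, 0, 0, 5], [0, -3.3, 8.8, 0, 0, 0, 5], [0, -5.5, 7.7, 0, 0, 0, 5], [0, -7.2, 5.9, 0, 0, 0, 5], [0, -8.6, 3.9, 0, 0, 0, 5], [0, -9.2, 1.6, 0, 0, 0, 5], [0, -9.4, -0.9, 0, 0, 0, 5], [0, -8.8, -3.3, 0, 0, 0, 5], [0, -7.7, -5.5, 0, 0, 0, 5], [0, -5.9, -7.2, 0, 0, 0, 5], [0, -3.9, -8.6, 0, 0, 0, 5], [0, -1.6, -9.2, 0, 0, 0, 5], [0, 0.9, -9.4, 0, 0, 0, 5], [0, 3.3, -8.8, 0, 0, 0, 5], [0, 5.5, -7.7, 0, 0, 0, 5], [0, 7.2, -5.9, 0, 0, 0, 5], [0, 8.6, -3.9, 0, 0, 0, 5], [0, 9.2, -1.6, 0, 0, 0, 5], [0, 9.4, 0.9, 0, 0, 0, 5], [0, 8.8, 3.3, 0, 0, 0, 5], [0, 7.7, 5.5, 0, 0, 0, 5], [0, 5.9, 7.2, 0, 0, 0, 5], [0, 3.9, 8.6, 0, 0, 0, 5], [0, 1.6, 9.2, 0, 0, 0, 5]] 808.0
```

Call:
step_arm([
  [0, 10.7, -10.4, 0, 0, 0, 5],
  [0, 14.1, -5.1, 0, 0, 0, 5],
  [0, 14.9, 1.0, 0, 0, 0, 5],
  [0, 13.2, 7.0, 0, 0, 0, 5],
  [0, 9.3, 11.8, 0, 0, 0, 5],
  [0, 3.6, 14.5, 0, 0, 0, 5],
  [0, 0, 0, 0, 0, 0, 5],
  [0, 0, 0, 0, 0, 0, 5],
])

```text
time: 19.8
tcp_pos: [0.5502, -0.2467, 0.0914]
ee_rot: [-3.141, -0.001, 1.647]
wrist_force: [4.4, -3.1, -4.5]
gripper_width: 0.173
gripper_force: 20.0
```

```bash
python3 tab.py
```

```text
19.8 [ 0.5502 -0.2467  0.0914] [ 4.4 -3.1 -4.5] 0.173
scene 114 max 167 n>140: 8 ref max 158 n diff>60 0 tab [] jaw [([286.1, 244.7], 0.66)]
top 195 max 48 n>140: 0 ref max 43 n diff>60 0 tab [([332.9, 250.8], 0.63)] jaw [([338.1, 256.0], 0.59)]
profile [43, 48, 54, 54, 55, 55, 54, 54, 67, 88, 88, 128, 128, 187, 187, 152, 86, 86, 87, 87, 79, 79, 99, 94]
```

Call:
step_arm([
  [0, -0.9, 9.4, 0, 0, 0, 5],
  [0, -3.3, 8.8, 0, 0, 0, 5],
  [0, -5.5, 7.7, 0, 0, 0, 5],
  [0, 0, 0, 0, 0, 0, 5],
])

```text
time: 20.5
tcp_pos: [0.5383, -0.2475, 0.066]
ee_rot: [-3.137, -0.001, 1.647]
wrist_force: [-3.4, -3.6, -3.7]
gripper_width: 0.176
gripper_force: 20.0
```

```bash
python3 tab.py
```

```text
20.5 [ 0.5383 -0.2475  0.066 ] [-3.4 -3.6 -3.7] 0.176
scene 114 max 166 n>140: 6 ref max 158 n diff>60 0 tab [([307.4, 224.9], 0.63)] jaw [([287.2, 240.1], 0.86)]
top 195 max 59 n>140: 0 ref max 43 n diff>60 0 tab [] jaw [([336.6, 255.1], 0.86)]
profile [67, 49, 46, 46, 58, 58, 59, 59, 66, 83, 83, 98, 98, 138, 138, 155, 86, 86, 89, 89, 80, 80, 98, 95]
```

Call:
step_arm([
  [0, -7.2, 5.9, 0, 0, 0, 5],
  [0, -8.6, 3.9, 0, 0, 0, 5],
  [0, -9.2, 1.6, 0, 0, 0, 5],
  [0, 0, 0, 0, 0, 0, 5],
])

```text
time: 21.2
tcp_pos: [0.5154, -0.2494, 0.0569]
ee_rot: [3.141, 0.001, 1.647]
wrist_force: [-1.1, -4.6, -3.0]
gripper_width: 0.175
gripper_force: 20.0
```

```bash
python3 tab.py
```

```text
21.2 [ 0.5154 -0.2494  0.0569] [-1.1 -4.6 -3. ] 0.175
scene 114 max 166 n>140: 6 ref max 158 n diff>60 0 tab [([293.0, 256.6], 0.61)] jaw [([288.1, 241.0], 0.81)]
top 195 max 60 n>140: 0 ref max 43 n diff>60 0 tab [([336.1, 256.9], 0.58)] jaw [([336.7, 256.1], 0.88)]
profile [72, 62, 44, 44, 58, 58, 55, 55, 61, 60, 60, 83, 83, 117, 117, 159, 83, 83, 89, 89, 80, 80, 97, 100]
```

Call:
step_arm([
  [0, -9.4, -0.9, 0, 0, 0, 5],
  [0, -8.8, -3.3, 0, 0, 0, 5],
  [0, -7.7, -5.5, 0, 0, 0, 5],
  [0, 0, 0, 0, 0, 0, 5],
])

```text
time: 21.9
tcp_pos: [0.4894, -0.2514, 0.0671]
ee_rot: [-3.141, 0.0, 1.647]
wrist_force: [-4.0, -4.4, 0.4]
gripper_width: 0.178
gripper_force: 20.0
```

```bash
python3 tab.py
```

```text
21.9 [ 0.4894 -0.2514  0.0671] [-4.  -4.4  0.4] 0.178
scene 114 max 166 n>140: 8 ref max 158 n diff>60 1 tab [([405.3, 278.0], 0.16)] jaw [([285.5, 244.6], 0.96)]
top 195 max 59 n>140: 0 ref max 43 n diff>60 0 tab [] jaw [([339.8, 255.8], 0.91)]
profile [74, 65, 44, 44, 51, 51, 55, 55, 60, 69, 69, 84, 84, 129, 129, 164, 87, 87, 88, 88, 76, 76, 97, 99]
```

Call:
step_arm([
  [0, -5.9, -7.2, 0, 0, 0, 5],
  [0, -3.9, -8.6, 0, 0, 0, 5],
  [0, -1.6, -9.2, 0, 0, 0, 5],
  [0, 0, 0, 0, 0, 0, 5],
])

```text
time: 22.6
tcp_pos: [0.4788, -0.2523, 0.0927]
ee_rot: [3.141, 0.001, 1.647]
wrist_force: [-3.1, -4.6, 3.0]
gripper_width: 0.176
gripper_force: 20.0
```

```bash
python3 tab.py
```

```text
22.6 [ 0.4788 -0.2523  0.0927] [-3.1 -4.6  3. ] 0.176
scene 114 max 163 n>140: 6 ref max 158 n diff>60 2 tab [] jaw [([287.6, 243.4], 0.82)]
top 195 max 62 n>140: 0 ref max 43 n diff>60 0 tab [([337.9, 259.1], 0.74)] jaw [([336.7, 257.0], 0.94)]
profile [76, 69, 59, 59, 48, 48, 57, 57, 55, 67, 67, 87, 87, 127, 127, 168, 83, 83, 88, 88, 79, 79, 97, 96]
```

```bash
cat >> tab.py <<'E'
r=cv2.imread("pics/ref_t.png"); up=lambda a:cv2.resize(a,None,fx=4,fy=4,interpolation=cv2.INTER_CUBIC)
T=up(r[243:271,337:360]); S=up(s["image"][240:274,322:364]); q=cv2.minMaxLoc(cv2.matchTemplate(S,T,cv2.TM_CCOEFF_NORMED)); print("jaw shift px",(q[3][0]/4-15),(q[3][1]/4-3),round(q[1],2))
d=(s["image"].min(2).astype(int)-r.min(2))[225:262,322:365]; ys,xs=np.where(d>70); print("new bright",len(xs),(xs.mean()+322,ys.mean()+225) if len(xs) else "")
E
python3 tab.py | tail -2
```

```text
jaw shift px -5.0 0.0 0.46
new bright 19 (np.float64(340.0), np.float64(241.10526315789474))
```

Call:
step_arm([
  [0, 0.9, -9.4, 0, 0, 0, 5],
  [0, 3.3, -8.8, 0, 0, 0, 5],
  [0, 5.5, -7.7, 0, 0, 0, 5],
  [0, 0, 0, 0, 0, 0, 5],
])

```text
time: 23.6
tcp_pos: [0.4889, -0.2515, 0.1179]
ee_rot: [3.141, 0.001, 1.648]
wrist_force: [-0.8, -4.2, 2.3]
gripper_width: 0.177
gripper_force: 20.0
```

```bash
python3 tab.py
```

```text
23.6 [ 0.4889 -0.2515  0.1179] [-0.8 -4.2  2.3] 0.177
scene 114 max 163 n>140: 6 ref max 158 n diff>60 1 tab [] jaw [([285.7, 241.1], 0.89)]
top 195 max 60 n>140: 0 ref max 43 n diff>60 0 tab [([217.0, 334.5], 0.73)] jaw [([336.6, 256.3], 0.77)]
profile [74, 74, 65, 65, 43, 43, 52, 52, 53, 64, 64, 86, 86, 127, 127, 161, 85, 85, 88, 88, 76, 76, 99, 96]
jaw shift px -5.5 0.25 0.45
new bright 17 (np.float64(339.52941176470586), np.float64(240.35294117647058))
```

Run:
```python
from h import *
s=ctrl.snapshot("top"); r=cv2.imread("pics/ref_t.png")
seat=np.array([.489,.0752]); ey=np.array([-.0767,.997]); ex=np.array([.997,.0767])
for uv in((340,240),(338,246),(351,224)):
    w=ray(s,uv,.136)[:2]-seat; print(uv,"clamp xy",(w@ex).round(4),(w@ey).round(4))
P=lambda x,y,z:np.r_[seat+x*ex+y*ey,z]
print(proj(s,[P(x,y,.136) for x,y in((.031,-.185),(.031,-.108),(.046,-.108),(.046,-.185))]).round(1))
print(s["image"].min(2)[232:254,330:350]); print(r.min(2)[236:250:2,330:350])
```

```text
(340, 240) clamp xy 0.043 -0.1512
(338, 246) clamp xy 0.0272 -0.1448
(351, 224) clamp xy 0.085 -0.1834
[[353.  243.8]
 [324.  245.3]
 [323.7 239.7]
 [352.6 238.3]]
[[ 32  34  36  35  33  33  32  37  33  34  36  38  38  34  35  37  34  45
   88 145]
 [ 33  33  33  34  29  34  34  34  35  37  33  35  35  39  37  32  34  37
   37  38]
 [ 35  37  33  33  31  34  32  32  34  34  34  32  33  38  35  39  33  36
   38  36]
 [ 33  36  35  40  36  35  33  35  36  38  36  33  30  33  32  38  36  37
   36  39]
 [ 32  38  39  33  35  38  38  32  39  36  36  39  36  32  36  37  37  37
   40  38]
 [ 36  35  37  36  35  37  36  38  35  35  35  34  40  34  34  39  38  37
   37  40]
 [ 32  38  34  34  37  35  38  37  36  42  35  40  36  39  39  40  38  37
   35  39]
 [ 38  32  33  37  34  34  36  33  34  39  38  38  35  37  39  31  40  38
   38  36]
 [ 34  38  35  35  36  37  40  39  39  42  38  33  37  36  37  44  40  40
   31  33]
 [ 34  39  37  38  36  38  37  35  37  35  36  36  36  34  40  39  37  35
   34  35]
 [ 37  35  32  35  38  35  35  37  36  40  31  38  39  39  36  35  36  30
   30  32]
 
[... 676 characters left out ...]
8]
 [ 69  71  66  65  68  71  74  70  70  72  68  72  58  47  50  49  48  49
   50  56]
 [ 67  70  69  71  71  67  70  67  70  69  73  75  58  50  48  47  49  50
   45  53]
 [ 68  74  71  69  70  72  73  71  71  75  68  73  60  49  53  50  52  53
   45  49]]
[[29 31 27 31 28 29 31 29 31 29 30 29 31 30 33 30 28 29 24 32]
 [31 27 30 31 28 32 30 24 32 32 32 28 32 29 30 33 33 27 33 34]
 [29 29 29 30 33 31 27 33 33 30 29 36 37 32 27 31 32 30 31 33]
 [30 35 30 28 31 30 33 34 34 29 30 28 34 30 35 29 34 34 33 37]
 [32 32 33 35 30 31 25 33 27 30 32 31 35 39 32 34 32 37 35 42]
 [55 56 56 54 51 49 49 48 49 50 49 49 52 44 51 51 51 53 51 48]
 [71 74 73 73 54 45 50 47 45 46 49 49 52 46 50 48 46 45 54 76]]
```

No tab yet: the strip beside the jaw is dark. The jaw's screw has gone from column 351 to 344, so the jaw is advancing. I'll continue in 30° steps.

Call:
step_arm([
  [0, 7.2, -5.9, 0, 0, 0, 5],
  [0, 8.6, -3.9, 0, 0, 0, 5],
  [0, 0, 0, 0, 0, 0, 5],
])

```text
time: 24.25
tcp_pos: [0.5038, -0.2503, 0.1271]
ee_rot: [-3.14, 0.0, 1.647]
wrist_force: [-1.0, -4.7, 2.6]
gripper_width: 0.174
gripper_force: 20.0
```

```bash
python3 tab.py
```

```text
24.25 [ 0.5038 -0.2503  0.1271] [-1.  -4.7  2.6] 0.174
scene 114 max 163 n>140: 6 ref max 158 n diff>60 0 tab [([170.9, 328.3], 0.47)] jaw []
top 195 max 56 n>140: 0 ref max 43 n diff>60 0 tab [] jaw [([193.8, 221.1], 0.32)]
profile [72, 73, 65, 65, 44, 44, 52, 52, 56, 67, 67, 87, 87, 127, 127, 161, 81, 81, 86, 86, 81, 81, 99, 99]
jaw shift px -5.25 0.25 0.56
new bright 16 (np.float64(339.0), np.float64(240.9375))
```

Call:
step_arm([
  [0, 9.2, -1.6, 0, 0, 0, 5],
  [0, 9.4, 0.9, 0, 0, 0, 5],
  [0, 0, 0, 0, 0, 0, 5],
])

```text
time: 24.85
tcp_pos: [0.5231, -0.2487, 0.1278]
ee_rot: [3.141, 0.0, 1.648]
wrist_force: [1.8, -5.1, 1.6]
gripper_width: 0.177
gripper_force: 20.0
```

```bash
python3 tab.py
```

```text
24.85 [ 0.5231 -0.2487  0.1278] [ 1.8 -5.1  1.6] 0.177
scene 114 max 240 n>140: 28 ref max 158 n diff>60 22 tab [] jaw [([287.5, 241.8], 0.85)]
top 195 max 194 n>140: 30 ref max 43 n diff>60 36 tab [] jaw [([337.1, 258.0], 0.94)]
profile [68, 72, 64, 64, 53, 53, 47, 47, 61, 48, 48, 65, 65, 129, 129, 163, 82, 82, 87, 87, 81, 81, 99, 96]
jaw shift px 0.75 0.0 0.57
new bright 42 (np.float64(332.1904761904762), np.float64(245.21428571428572))
```

Both views now show the white tab, so I'll stop, let go and rise.

Call:
step_arm([
  [0, 0, 0, 0, 0, 0, 60],
  [0, 0, 0, 0, 0, 0, 60],
  [0, 0, 0, 0, 0, 0, 60],
  [0, 0, 0, 0, 0, 0, 60],
  [0, 0, -5, 0, 0, 0, 60],
  [0, 0, -15, 0, 0, 0, 60],
  [0, 0, -25, 0, 0, 0, 60],
  [0, 0, -30, 0, 0, 0, 60],
  [0, 0, -25, 0, 0, 0, 60],
  [0, 0, 0, 0, 0, 0, 60],
  [0, 0, 0, 0, 0, 0, 60],
])

```text
time: 26.25
tcp_pos: [0.5229, -0.2488, 0.229]
ee_rot: [3.14, 0.001, 1.647]
wrist_force: [-0.1, 0.2, -0.6]
gripper_width: 0.681
gripper_force: 0.0
```

```bash
python3 tab.py
python3 - <<'E'
from h import *
s=ctrl.snapshot("top"); hsv=cv2.cvtColor(s["image"],cv2.COLOR_BGR2HSV)
m=((hsv[...,0]<10)|(hsv[...,0]>172))&(hsv[...,1]>80)&(hsv[...,2]>110); m[:230]=0; m[:,:262]=0; m[:,345:]=0;m[285:]=0
P=np.array([ray(s,p,.158)[:2] for p in np.argwhere(m)[:,::-1]])*1000; print(cv2.minAreaRect(P.astype(np.float32)))
E
```

```text
26.25 [ 0.5229 -0.2488  0.229 ] [-0.1  0.2 -0.6] 0.681
scene 114 max 160 n>140: 13 ref max 158 n diff>60 6 tab [] jaw [([287.1, 242.2], 0.83)]
top 195 max 118 n>140: 0 ref max 43 n diff>60 30 tab [] jaw [([335.0, 256.3], 0.91)]
profile [50, 48, 45, 45, 45, 45, 46, 46, 54, 54, 54, 56, 56, 113, 113, 162, 81, 81, 89, 89, 78, 78, 98, 97]
jaw shift px 0.0 0.0 0.67
new bright 28 (np.float64(332.92857142857144), np.float64(244.03571428571428))
((492.1288146972656, 25.55004119873047), (62.941246032714844, 103.8475570678711), 4.700134754180908)
```

The tab is out (it's dimmer only because it's in the arm's shadow), the box hasn't moved and is square, and the gripper is clear. I'll hand it in.

```bash
python3 -c "
from workcell import ctrl
print(ctrl.sign_off())"
```

```text
the job is handed in; nothing more can be done
None
```

The sample box is clamped against the stop, square and centred; I stopped winding within about 30° of the tab popping out, let go with the gripper clear, and handed the job in at about 26 s, but the sign-off gave no verdict.

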